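# Read the red stock label deep in the sole rack

### The arm

A 6-joint arm with a two-finger parallel gripper is mounted at the origin on a cart in front of the work surface, level with it; the furniture and walls round the work are solid. World frame = base frame: x ahead of the robot, y to its left, z up, the work surface at z = 0. Lengths are in m, angles in rad, forces in N, time in s.
With the tool pointing down it reaches from about 0.325 to 0.75 m from the base axis. Payload 7.6 kg.
Tool frame: the origin (TCP) lies where the fingers leave the gripper's body, on its centre line; the fingertips stand 73 mm ahead of it and the grasp point (between the pads) lies 54 mm ahead of it; z points along the fingers, y is the line along which they close (so a half turn about z gives the same grasp; the last joint's range is limited). The gripper opens to 85 mm and grips with 20 to 120 N. Pads are 22 mm wide; open, the fingers measure 114 mm over their backs; the gripper's body (76 mm by 85 mm) begins 54 mm behind the grasp point. The pads swing forward as they close: fully open they stand 13 mm farther back than shut.
Start: joints at [-1.368, 0.052, 1.401, -0, 1.689, -0.07], TCP at [0.141, -0.506, 0.304] pointing down, gripper open.
Joint ranges: [-2.9, 2.9], [-0.91, 2.17], [0.12, 2.37], [-1.06, 4.2], [0.26, 2.73], [-2.93, 2.93]. Speed limits (rad/s): [2.57, 2.57, 3.01, 3.14, 3.14, 3.14].

### API

Orientations are given as a unit quaternion [w, x, y, z].
In Python, from bench import * gives the robot as it stands. Calls block until the motion is done:
- reach(position, orientation): joint-space move of the TCP to a pose.
- move_l(position, ori=None, feed=0.15): straight line of the TCP; ori=None keeps the orientation; feed is the mean speed in m/s.
- move_j(angles): joint-space move.
- move_gripper(opening, grip_force=None): finger opening in m; grip_force is the grip in N (None keeps the last); returns when the fingers have stopped.
- dwell(seconds).
- solve_ik(position, orientation): joint angles nearest the present ones, or None.
- read_state(): the state.
- snapshot(name): name is "side" or "top" or "wrist"; returns a dict with "frame" (480x640x3 uint8, red, green, blue), "fx", "fy", "cx", "cy" (pixels), "world_to_cam" (4x4, takes a point from world to camera coordinates). Camera axes: x right, y up, looking along -z (the intrinsics and any distortion apply to the point x, -y, -z); pixel columns grow to the right and rows downward; lengths in m; the calibration is good to about 2 mm. A picture is of the moment at which its call begins. There is no depth.
A pose or a line that the arm cannot do raises MotionError and nothing moves.
- hand_in(): hands the job in; it is judged then, once.
The state is a dict: "clock": time; "qpos": joint angles; "qd": joint speeds; "tau": joint torques, N m; "tool_pos": TCP position; "orientation": TCP orientation; "contact_force": force on the tool from outside, world axes, zero at the start; "torque": the same for the moment, N m; "grip_width": finger opening in m; "grip_force": force on a finger pad.
Only numpy, scipy, OpenCV 4.12 (cv2) and the standard library are available. Lean on these libraries where they do the work, as an engineer would, in place of code of your own. Each camera call takes 0.05 s, during which the arm holds its last target. There are 200 camera calls.

### The job

Lift the stock reader out of its charging dock by its yellow head, lay it flat, underside down and wholly on the rubber mat, let go, and take it again by the grey handle. Then reach its nose into the rack bay with the red-framed label, level and straight along the bay, so that its reading spot (5 cm ahead of the red window) falls on the middle of that label, hold it still there for two seconds, and lay it back flat and wholly on the mat. Do not read the blue label, knock the rack, or disturb the dropper bottle, polish tin and thread spool.

Things in the scene. Friction and masses are not known exactly. Their poses are not given: they have to be found in the camera images.
- reader: Hand-held stock reader, loose, 0.16 kg, a bar with flat underside. Origin on the underside, mid-length; x along the bar to the head, z up as it rests. Grey handle x = -85 to +32 mm, 26 wide, 28 tall; yellow head x = +32 to +72, 36 wide and tall; black nose, 34 wide, reaches x = +87 and looks 40 degrees below +x. At the start it sits in the dock; only the part ahead of x = +24 sticks out.
- reader_head (a point): Centre of the reader's yellow head, half-way up (at x = +52, z = +18 mm of the reader). 36 mm wide across y; the only place to grasp it while it is in the dock. Axes as the reader's.
- reader_grip (a point): Centre of the grey handle's rear half, half-way up (x = -40, z = +14 mm of the reader); 26 mm wide across y. Axes as the reader's.
- reader_tail (a point): Rear end of the handle (x = -85, z = +14 mm of the reader).
- reader_eye (a point): Centre of the red window in the nose (x = +79.5, y = 0, z = +9.4 mm of the reader).
- reader_spot (a point): Reading spot: the point 50 mm ahead of the red window along the beam, which leaves 40 degrees below the reader's +x (x = +117.8, z = -22.8 mm of the reader).
- dock: Black charging dock, fixed, 122 x 52 x 52 mm. Origin on the bench below the middle of its trough; x along the trough to its open front, where the reader's head sticks out. Trough floor 12 mm up, 31 mm wide; its walls stand 12 mm higher than the handle lying in it, rear closed: the reader comes out straight up, by 45 mm or more.
- rack: Plywood rack, fixed, open at front and top, 150 mm deep, 138 wide, 172 tall. Origin on the bench; x points into the bays, from the open front edge (x = -65 mm) to the back (+85). Two bays centred at y = +33 and -33 mm, each 60 mm wide between 6 mm walls; floor 6 mm thick; sole sheets stand behind the labels. A gripper does not fit into a bay, the reader's head does.
- label_red: Sloped label holder with a red frame, fixed, in one of the two bays (which one varies). Origin on the bay's floor below the label's middle, 90 mm behind the rack's open front edge, mid-bay; x points straight into the bay, z up. The label is 48 mm wide, 52 mm along the slope, and faces out of the bay and 40 degrees above level.
- label_red_face (a point): Middle of the red-framed label's face, 49 mm above its holder's origin (55 mm above the bench). Axes as the holder's.
- label_blue_face (a point): Middle of the face of the like label with a blue frame, in the other bay; not to be read.
- label_blue: Holder of the blue-framed label, same shape and axes as the red one, fixed, in the other bay.
- mat: Parking mat, black rubber with a green rim, fixed, 220 x 115 mm, 3 mm thick. Origin at the bench below its middle, x along its length.
- bottle_mid (a point): Bystander, loose, stays where it is: brown dropper bottle, 33 mm wide, 102 mm tall, beside the rack's front; point on its axis 50 mm up, z up.
- tin_mid (a point): Bystander, loose, stays where it is: flat round red polish tin, 80 mm wide, 23 mm tall, off the mat's -x end; point at its centre, z up.
- spool_mid (a point): Bystander, loose, stays where it is: spool of thread, 42 mm wide, 48 mm tall, off the mat's +x end; point at its centre, z up.

How it is judged:
On the way, in this order (a step that is already met when the one before it is completed fails the run):
1. the reader lies flat, underside down and wholly on the mat, let go (x of reader_eye in the frame of mat between -0.115 and 0.115 m and y of reader_eye in the frame of mat between -0.0625 and 0.0625 m and x of reader_tail in the frame of mat between -0.115 and 0.115 m and y of reader_tail in the frame of mat between -0.0625 and 0.0625 m and angle between reader's own z axis and vertical below 0.1 rad and z of reader_grip in the frame of mat below 0.022 m and linear speed of reader below 0.02 m/s and contact force between reader and the fingers below 0.1 N), for 0.2 s.
2. the reading spot is held still on the middle of the red label, the reader level and straight along the bay (distance between reader_spot and label_red_face below 0.012 m and distance between reader_eye and label_red_face between 0.038 and 0.062 m and angle between the x axis of reader and the x axis of label_red, either way round below 0.17 rad and angle between reader's own z axis and vertical below 0.17 rad and linear speed of reader below 0.02 m/s and angular speed of reader below 0.2 rad/s), for 1.5 s.
At the end, for the whole second after the job is handed in: The reader lies released, underside down, level within 0.1 rad and at rest on the mat, its window and the tail of its handle both within the mat's outline (5 mm over allowed) (all of step 1); the robot touches nothing.
It fails at once if the dropper bottle is pushed more than 2 cm or tipped over (distance of bottle_mid from where it was at the start of the episode above 0.02 m or angle between bottle_mid's own z axis and vertical above 0.35 rad).
It fails at once if the polish tin is pushed more than 2 cm or tipped over (distance of tin_mid from where it was at the start of the episode above 0.02 m or angle between tin_mid's own z axis and vertical above 0.35 rad).
It fails at once if the thread spool is pushed more than 2 cm or tipped over (distance of spool_mid from where it was at the start of the episode above 0.02 m or angle between spool_mid's own z axis and vertical above 0.35 rad).
It fails at once if the reader, the gripper or the arm knocks the rack or a label holder (more than 12 N) (contact force between any of reader, the fingers, the arm and rack above 12 N or contact force between any of reader, the fingers, the arm and label_red above 12 N or contact force between any of reader, the fingers, the arm and label_blue above 12 N).
It fails at once if the blue label is read instead (distance between reader_spot and label_blue_face below 0.02 m).
It also fails if it takes over 72 s, if anything falls off the work surface, if the arm or the gripper's body presses on something with over 40 N, if the wrist force passes 120 N, or if a joint passes its speed limit or range.

## Working session

There is one attempt and no reset: what is moved stays moved. The work goes in short steps, each a Python script; the robot and the scene stay as the last script left them, time stands still between calls to the robot, and variables do not carry over. Pictures are saved under pics/ and viewed, at most 10 in all, crops included, and the job is handed in when it is done.

```bash
mkdir -p pics; ls
python3 - <<'E'
from bench import *
import cv2,numpy as np,pickle
d={}
for n in("top","side"):
    s=snapshot(n); d[n]=s; cv2.imwrite(f"pics/{n}0.png",s["frame"][:,:,::-1])
    print({k:(np.round(v,4).tolist() if k=="world_to_cam" else v) for k,v in s.items() if k!="frame"})
pickle.dump(d,open("d0.pkl","wb"))
print(read_state())
E
```

```text
pics
{'fx': 493.6326769884248, 'fy': 493.6326769884248, 'cx': 320.3289078149446, 'cy': 241.59878435733611, 'world_to_cam': [[-0.0059, -1.0, -0.0053, -0.2771], [0.9957, -0.0064, 0.0928, -0.4798], [-0.0928, -0.0048, 0.9957, -0.8844], [0.0, 0.0, 0.0, 1.0]]}
{'fx': 461.0299973813918, 'fy': 461.0299973813918, 'cx': 314.8831975709241, 'cy': 251.47483172508316, 'world_to_cam': [[-0.994, -0.1092, 0.008, 0.4541], [0.0743, -0.6192, 0.7817, -0.2765], [-0.0804, 0.7776, 0.6236, -0.6353], [0.0, 0.0, 0.0, 1.0]]}
{'clock': 0.1, 'qpos': array([-1.36830584e+00,  5.28054214e-02,  1.40160636e+00, -8.20319586e-06,
        1.68857136e+00, -7.02874592e-02]), 'qd': array([ 0.00091176, -0.00128595, -0.00162458,  0.0009236 , -0.00087734,
        0.00130997]), 'tau': array([ 2.36887045e-04, -3.82583106e+01, -3.60984814e+01, -6.45030627e-05,
        4.75900757e-03, -6.47697096e-07]), 'tool_pos': array([ 0.14143488, -0.50543041,  0.3031485 ]), 'orientation': array([-6.93455767e-04,  9.90713259e-01,  1.35966007e-01, -4.99877884e-05]), 'contact_force': array([0.2869138 , 0.61367443, 0.2902363 ]), 'torque': array([-0.04172355, -0.03934351, -0.00501158]), 'grip_force': 0.0, 'grip_width': 0.08527533903812887}
```

View pics/top0.png

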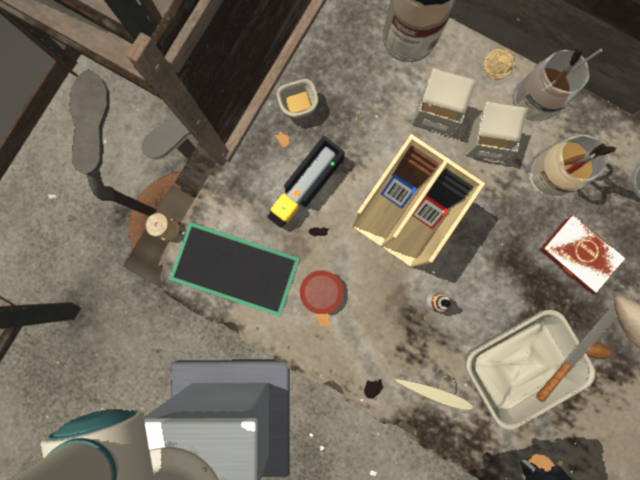

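View pics/side0.png

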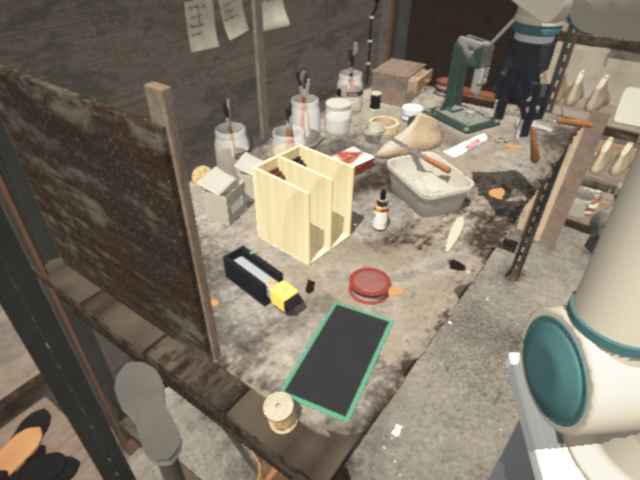

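The top view shows the mat with corners near (190,225), (299,260), (280,314) and (172,281). The yellow head is at (285,207), and the dock runs to (330,150). The rack is at (358–483,137–265) with the red label in the right bay at (431,212). The tin is at (322,292), the bottle at (441,302) and the spool at (158,225). The side view shows a tall panel left of the mat.

```bash
cat > h.py <<'E'
import numpy as np,cv2
def ray(s,px,z):
    W=np.array(s["world_to_cam"]);R,t=W[:3,:3],W[:3,3];c=-R.T@t
    px=np.atleast_2d(px).astype(float)
    d=np.c_[(px[:,0]-s["cx"])/s["fx"],-(px[:,1]-s["cy"])/s["fy"],-np.ones(len(px))]@R
    return c+d*((z-c[2])/d[:,2])[:,None]
def proj(s,P):
    W=np.array(s["world_to_cam"]);p=np.atleast_2d(P)@W[:3,:3].T+W[:3,3]
    return np.c_[s["cx"]+s["fx"]*p[:,0]/-p[:,2],s["cy"]-s["fy"]*p[:,1]/-p[:,2]]
E
python3 - <<'E'
import pickle,cv2,numpy as np
from h import *
d=pickle.load(open("d0.pkl","rb"));s=d["top"];f=s["frame"]
c=f[125:275,260:500][:,:,::-1]
cv2.imwrite("pics/c1.png",cv2.resize(c,(800,500),interpolation=cv2.INTER_CUBIC))
hsv=cv2.cvtColor(f,cv2.COLOR_RGB2HSV)
def seg(lo,hi,box):
    m=cv2.inRange(hsv,lo,hi);k=np.zeros_like(m);x0,y0,x1,y1=box;k[y0:y1,x0:x1]=m[y0:y1,x0:x1]
    pts=cv2.findNonZero(k); return pts,k
pts,_=seg((65,90,50),(90,255,255),(160,215,305,320))
r=cv2.minAreaRect(pts);b=cv2.boxPoints(r);w=ray(s,b,.003);print("mat",b.round(1).tolist(),w.round(4).tolist(),w.mean(0),np.linalg.norm(w-np.roll(w,1,0),axis=1))
pts,_=seg((20,140,120),(35,255,255),(262,185,305,228))
r=cv2.minAreaRect(pts);b=cv2.boxPoints(r);w=ray(s,b,.048);print("head",len(pts),b.round(1).tolist(),w.round(4).tolist(),w.mean(0),np.linalg.norm(w-np.roll(w,1,0),axis=1))
pts,_=seg((0,150,60),(8,255,255),(295,265,350,318)); pts2,_=seg((172,120,60),(180,255,255),(295,265,350,318))
a=np.vstack([p for p in(pts,pts2) if p is not None]);(cc,rad)=cv2.minEnclosingCircle(a);print("tin",cc,rad,ray(s,cc,.023))
for n,p,z in(("bottle",(441,302),.08),("spool",(160,224),.045)):print(n,ray(s,p,z))
E
```

```text
mat [[169.0, 279.0], [188.1999969482422, 221.39999389648438], [298.8999938964844, 258.29998779296875], [279.70001220703125, 315.8999938964844]] [[0.4117, 0.0024, 0.003], [0.5196, -0.0314, 0.003], [0.4488, -0.2397, 0.003], [0.3424, -0.2041, 0.003]] [ 0.4306069  -0.11819591  0.003     ] [0.21773992 0.11312007 0.2200766  0.11217554]
head 458 [[268.8999938964844, 209.6999969482422], [282.79998779296875, 192.1999969482422], [299.79998779296875, 205.8000030517578], [285.79998779296875, 223.1999969482422]] [[0.5337, -0.1882, 0.048], [0.5652, -0.2132, 0.048], [0.5404, -0.2436, 0.048], [0.509, -0.2186, 0.048]] [ 0.53707195 -0.21590186  0.048     ] [0.03919509 0.0402351  0.03932057 0.04012264]
tin (321.5, 291.96875) 21.507387161254883 [[ 0.38612758 -0.28162316  0.023     ]]
bottle [[ 0.36852718 -0.48422291  0.08      ]]
spool [[0.50950749 0.00772878 0.045     ]]
```

View pics/c1.png

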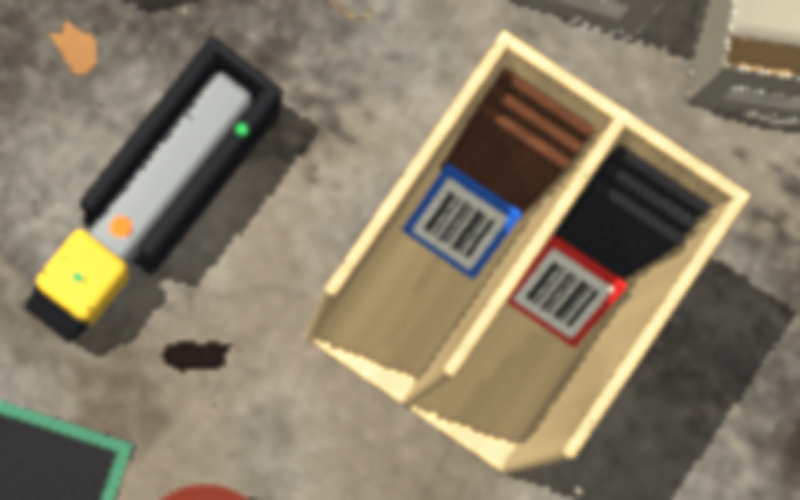

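The crop shows the rack's top corners at about (503,32), (749,194), (327,291) and (571,456), and the divider's front top at (450,373). The floor's front corners are at (312,340) and (503,470). The blue label is left and the red one right at (570,290). The handle's rear end is at (232,85).

```bash
cat >> h.py <<'E'
def pose2(p,P):  # p=(x,y,yaw), P local Nx3
    c,s=np.cos(p[2]),np.sin(p[2]);P=np.atleast_2d(P)
    return np.c_[p[0]+c*P[:,0]-s*P[:,1],p[1]+s*P[:,0]+c*P[:,1],P[:,2]]
E
python3 - <<'E'
import pickle,cv2,numpy as np
from scipy.optimize import least_squares
from h import *
from bench import *
d=pickle.load(open("d0.pkl","rb"));s=d["top"]
C=lambda a:np.array(a)/(10/3)+[260-.35,125-.35]
L=np.array([[.085,.069,.172],[.085,-.069,.172],[-.065,.069,.172],[-.065,-.069,.172],[-.065,.069,0],[-.065,-.069,0],[.025,-.033,.055],[.025,.033,.055],[-.065,0,.172]])
px=C([[503,32],[749,194],[327,291],[571,456],[312,340],[503,470],[570,291],[464,222],[450,375]])
r=least_squares(lambda p:(proj(s,pose2(p,L))-px).ravel(),[.6,-.45,-.6],loss="soft_l1")
print("rack",r.x.round(4),np.degrees(r.x[2]),(proj(s,pose2(r.x,L))-px).round(1).tolist())
rack=r.x
# reader in dock: head top corners by hand + handle rear
a=ray(s,C([[82,277]]),.048)[0];b=ray(s,C([[232,85]]),.040)[0];v=a-b
print("handle yaw",np.degrees(np.arctan2(v[1],v[0])),np.linalg.norm(v[:2]),a)
yaw=np.radians(141.5)
Lr=np.array([[.032,.018,.036],[.032,-.018,.036],[.072,-.018,.036],[.072,.018,.036],[-.085,0,.028],[.087,.017,0],[.087,-.017,0]])+[0,0,.012]
h=np.array([.537,-.216]);o=h-.052*np.array([np.cos(yaw),np.sin(yaw)]);rd=np.r_[o,yaw]
mat=np.array([.4306,-.1182,np.arctan2(.2083,.0708)])
LM=np.array([[.11,.0575,.003],[.11,-.0575,.003],[-.11,-.0575,.003],[-.11,.0575,.003]])
spot=np.array([0.5095,.0077])
np.savez("est.npz",rack=rack,rd=rd,mat=mat)
for n in d:
    im=cv2.resize(d[n]["frame"][:,:,::-1],None,fx=2,fy=2,interpolation=cv2.INTER_CUBIC)
    for P,c in((pose2(rack,L),(255,0,255)),(pose2(rd,Lr),(0,0,255)),(pose2(mat,LM),(255,255,0)),([[.386,-.2816,.0115],[.3685,-.4842,.05],[.5095,.0077,.024]],(0,255,0))):
        for u in proj(d[n],P):cv2.circle(im,tuple(int(k) for k in 2*u+.5),3,c,1)
    x,y=(300,220) if n=="top" else (400,250)
    if n=="side": cv2.imwrite("pics/ov_side.png",im[y:y+600,x:x+500])
    else: cv2.imwrite("pics/ov_top.png",im[y:y+430,x:x+700])
def q(y): return [0,np.cos(y/2),np.sin(y/2),0]
for nm,p,l,y in(("head",rd,.052,.012+.024),("mathead",mat,.052,.027),("matgrip",mat,-.04,.025)):
    g=pose2(p,[[l,0,y+.054]])[0];print(nm,g,solve_ik(g,q(p[2])))
for dx in(0,-.09):
    g=pose2(rack,[[.025-.1178-.04+dx,-.033,.0778+.022+.054]])[0];print("rackgrip",g,solve_ik(g,q(rack[2])))
g=pose2(rack,[[.025-.1178-.04,-.033,.1]])[0];print("bottle dist",g[:2]-[.3685,-.4842])
print("post",ray(s,[225,160],0))
E
```

```text
rack [ 0.5239 -0.4314 -0.6065] -34.74784470313224 [[0.5, -1.1], [1.3, -0.6], [-0.6, -0.2], [1.5, 1.0], [-2.4, -1.0], [1.5, 1.4], [-2.0, 0.5], [-1.2, 0.5], [-0.1, -0.2]]
handle yaw 142.72683646718266 0.13477852973887056 [ 0.53701956 -0.21580466  0.048     ]
head [ 0.537 -0.216  0.09 ] [-4.46225676e-01  3.74400128e-01  1.47164975e+00 -4.44089210e-16
  1.29554277e+00 -1.34507024e+00]
mathead [ 0.44733428 -0.06896623  0.081     ] [-2.34583248e-01  6.09247194e-02  1.85976958e+00 -4.44089210e-16
  1.22089836e+00  9.30605834e-02]
matgrip [ 0.41772748 -0.15607213  0.079     ] [-4.40404807e-01  4.59770652e-02  1.88003733e+00 -4.44089210e-16
  1.21557826e+00 -1.12760976e-01]
rackgrip [ 0.39599136 -0.38284431  0.1538    ] [-8.35563241e-01  2.24665884e-01  1.51659345e+00 -4.44089210e-16
  1.40033332e+00  1.34169738e+00]
rackgrip [ 0.32204121 -0.33154738  0.1538    ] [-8.79861339e-01 -1.86400996e-02  1.77867334e+00 -4.44089210e-16
  1.38155942e+00  1.29739929e+00]
bottle dist [0.02749136 0.10135569]
post [[ 0.63784247 -0.09872115  0.        ]]
```

View pics/ov_top.png

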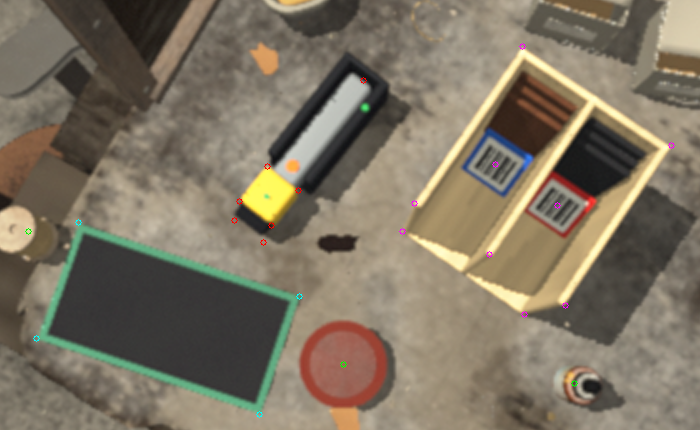

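View pics/ov_side.png

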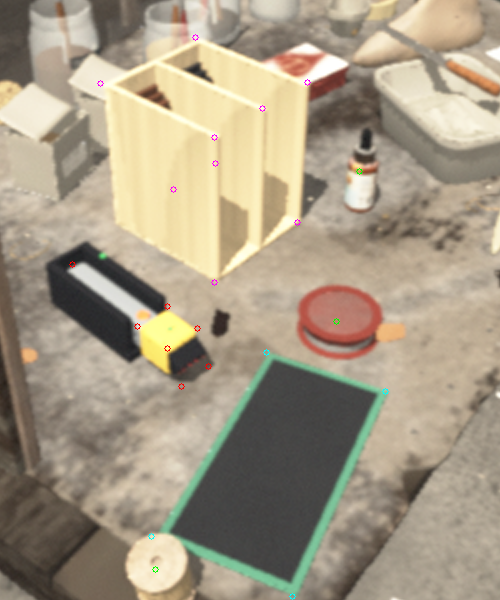

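The overlays match the scene to about 2 mm in both views. Next I grasp the head and lift.

```bash
cat >> h.py <<'E'
def q(y): return [0,np.cos(y/2),np.sin(y/2),0]
E
python3 - <<'E'
import numpy as np,cv2,pickle
from h import *
from bench import *
e=np.load("est.npz");rd=e["rd"];rack=e["rack"]
s=pickle.load(open("d0.pkl","rb"))["top"];hsv=cv2.cvtColor(s["frame"],cv2.COLOR_RGB2HSV)
for n,lo,hi in(("red",(170,120,90),(180,255,255)),("blue",(105,120,80),(125,255,255))):
    m=cv2.inRange(hsv,lo,hi)
    if n=="red": m|=cv2.inRange(hsv,(0,150,90),(6,255,255))
    k=np.zeros_like(m);k[170:235,380:455]=m[170:235,380:455]
    k[:, :]= k; r=cv2.minAreaRect(cv2.findNonZero(k));w=ray(s,r[0],.055)[0]
    p=pose2(rack,[[.025,-.033 if n=="red" else .033,.055]])[0];print(n,r,w,w-p)
g=pose2(rd,[[.052,0,.09]])[0]; Q=q(rd[2])
reach(g+[0,0,.12],Q);move_l(g,feed=.1);move_gripper(.02,80)
st=read_state();print(st["clock"],st["grip_width"],st["grip_force"],st["contact_force"],st["tool_pos"])
move_l(g+[0,0,.10],feed=.08);dwell(.2)
st=read_state();print(st["clock"],st["grip_width"],st["grip_force"],st["contact_force"],st["torque"])
a=snapshot("top")["frame"][80:330,130:400];b=snapshot("side")["frame"][150:400,180:450]
cv2.imwrite("pics/lift.png",cv2.resize(np.hstack([a,b]),(800,370),interpolation=cv2.INTER_CUBIC)[:,:,::-1])
E
```

```text
red ((430.1778869628906, 212.17449951171875), (26.870807647705078, 24.986574172973633), 34.99202346801758) [ 0.52618548 -0.47548236  0.055     ] [ 5.34850944e-04 -2.69744314e-03  4.85722573e-17]
blue ((398.56707763671875, 190.89634704589844), (26.619312286376953, 24.396921157836914), 32.905242919921875) [ 0.5648696  -0.42021002  0.055     ] [ 1.60122458e-03 -1.65521209e-03  4.85722573e-17]
3.7833 0.034958829804768124 79.56445813179016 [-1.78483203  0.86187529  2.81453427] [ 0.53711478 -0.21603573  0.09045043]
5.3833 0.034925407235406186 79.59975242614746 [-0.62035526  1.63127429 -1.631446  ] [-0.01345091  0.08299159  0.04027075]
```

View pics/lift.png

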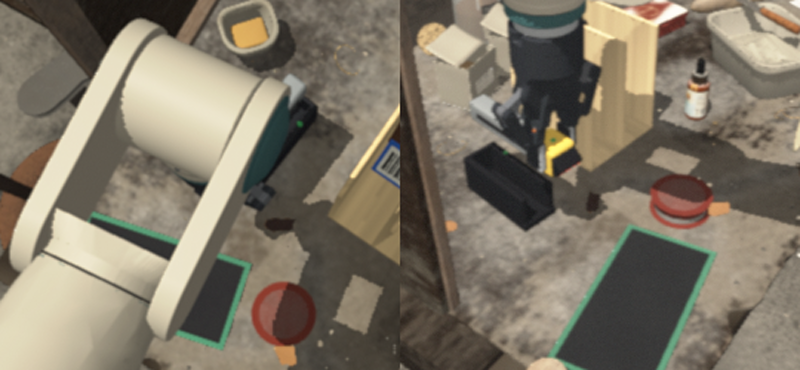

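The reader is out of the dock and held level by the yellow head, at (560,150) in the picture. Next I place it on the mat.

Run:
```python
import numpy as np,cv2
from h import *
from bench import *
mat=np.load("est.npz")["mat"]
g=pose2(mat,[[.055,0,.081]])[0];Q=q(mat[2])
reach(g+[0,0,.11],Q);move_l(g+[0,0,.006],feed=.1);f0=read_state()["contact_force"][2]
z=.006
while z>-.003:
    z-=.001;move_l(g+[0,0,z],feed=.02);f=read_state()["contact_force"][2]-f0
    if abs(f)>4:break
print(z,f);move_gripper(.06);dwell(.3)
move_l(g+[0,0,.12],feed=.15)
reach([.30,-.42,.32],q(0.2))
st=read_state();print(st["clock"])
a=snapshot("top");f=a["frame"];np.save("m1.npy",f)
hsv=cv2.cvtColor(f,cv2.COLOR_RGB2HSV);m=cv2.inRange(hsv,(20,140,120),(35,255,255));k=m*0;k[210:325,160:310]=m[210:325,160:310]
r=cv2.minAreaRect(cv2.findNonZero(k));print("head",r,ray(a,cv2.boxPoints(r),.039).round(4).tolist(),ray(a,r[0],.039),"expected",pose2(mat,[[.055,0,0]]))
c=cv2.resize(f[205:325,150:310],(800,600),interpolation=cv2.INTER_CUBIC);cv2.imwrite("pics/mat1.png",c[:,:,::-1])
```

```text
0.0 6.887926196610865
12.5833
head ((202.00001525878906, 257.0), (24.033309936523438, 20.871028900146484), 18.434946060180664) [[0.4392, -0.0411, 0.039], [0.4748, -0.0523, 0.039], [0.4609, -0.0936, 0.039], [0.4254, -0.0823, 0.039]] [[ 0.45003493 -0.0673289   0.039     ]] expected [[ 0.44829972 -0.06612582  0.        ]]
```

View pics/mat1.png

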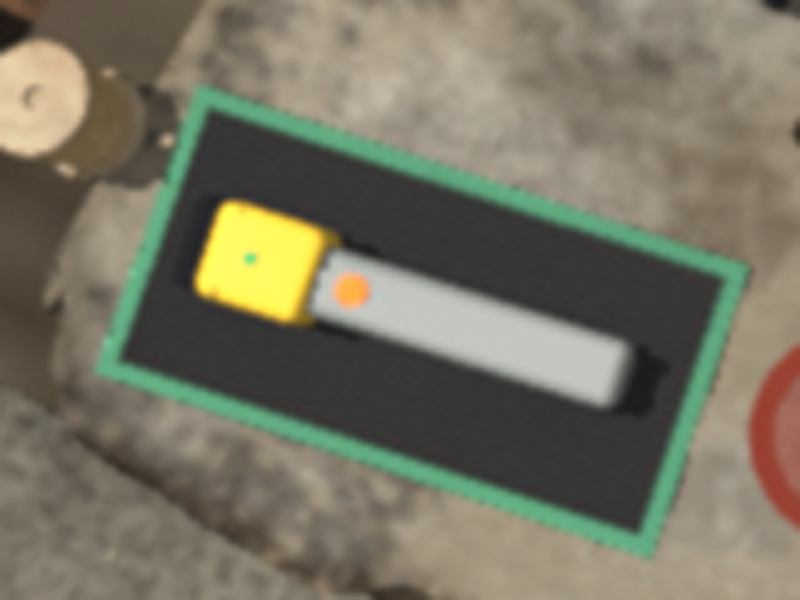

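The reader lies flat and wholly on the mat: the head is at (265,260) and the handle's rear end at (618,373) in the crop. Next I regrasp by the handle and go to the pre-insertion pose.

Run:
```python
import numpy as np,cv2,pickle
from h import *
from bench import *
e=np.load("est.npz");mat=e["mat"];rack=e["rack"]+[.001,-.002,0]
s=pickle.load(open("d0.pkl","rb"))["top"]
C=lambda a:np.array(a)/5+[149.6,204.6]
rear,fr=ray(s,C([[620,374],[328,286]]),.031);v=fr-rear;yaw=np.arctan2(v[1],v[0])
print("yaw",np.degrees(yaw),np.degrees(mat[2]),"len",np.linalg.norm(v),"rear",rear)
rp=np.r_[rear[:2],yaw];grip=pose2(rp,[[.045,0,.079]])[0]
# blend with where it was put down (head at TCP 3 mm beyond .052)
put=pose2(mat,[[.055-.092,0,.079]])[0];print(grip,put)
g=(grip+put)/2;Q=q((yaw+mat[2])/2)
move_gripper(.06);reach(g+[0,0,.1],Q);move_l(g,feed=.1);move_gripper(.01,80)
st=read_state();print(st["clock"],st["grip_width"],st["grip_force"])
move_l(g+[0,0,.17],feed=.12)
pre=pose2(rack,[[.025-.1178-.04-.09,-.033,.1538]])[0];QR=q(rack[2])
reach(pre+[0,0,.09],QR);move_l(pre,feed=.1);dwell(.3)
st=read_state();print(st["clock"],st["grip_width"],st["tool_pos"]-pre,st["contact_force"])
D=np.hstack([cv2.resize(snapshot("top")["frame"][140:320,260:500],(400,300)),cv2.resize(snapshot("side")["frame"][130:310,230:470],(400,300))])
pics={n:snapshot(n) for n in("top","side")};pickle.dump(pics,open("d1.pkl","wb"))
for n,a in pics.items():
    h=cv2.cvtColor(a["frame"],cv2.COLOR_RGB2HSV);m=cv2.inRange(h,(20,140,120),(35,255,255))
    k=m*0;k[130:330,230:500]=m[130:330,230:500];k[:,470:]=0
    nn,lab,stt,cen=cv2.connectedComponentsWithStats(k);i=1+np.argmax(stt[1:,4]);r=cv2.minAreaRect(cv2.findNonZero((lab==i).astype(np.uint8)))
    print(n,r,stt[i],"expect ctr",proj(a,pose2(rack,[[.025-.1178+.052-.09,-.033,.0778+.036]])),"ray",ray(a,r[0],.1138))
cv2.imwrite("pics/pre.png",D[:,:,::-1])
```

```text
yaw 72.98016922255425 71.22739130006804 len 0.1107726823069777 rear [ 0.40926186 -0.19536899  0.031     ]
[ 0.42243348 -0.15233983  0.079     ] [ 0.41869292 -0.15323172  0.079     ]
15.6417 0.024668848831116457 80.91775417327881
19.8333 0.024847229718439834 [ 7.90524584e-05 -1.06618556e-04  3.30426856e-04] [-1.18337161 -0.44568173 -2.11496239]
top ((384.0397033691406, 283.3826599121094), (23.552997589111328, 24.63451385498047), 32.735225677490234) [369 269  31  30 552] expect ctr [[385.18392844 284.38548709]] ray [[ 0.40027777 -0.38414584  0.1138    ]]
side ((365.3620910644531, 221.3358612060547), (23.909772872924805, 16.80614471435547), 4.969740390777588) [354 212  25  19 177] expect ctr [[366.77471531 209.8055088 ]] ray [[ 0.40042398 -0.34631616  0.1138    ]]
```

View pics/pre.png

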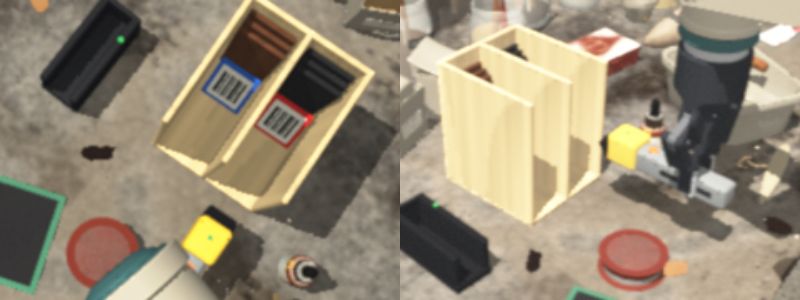

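Both views show the reader gripped by the handle and lined up with the red bay. In the side view the head sits lower than expected, so I'll overlay the model there to check pitch before inserting.

Run:
```python
import numpy as np,cv2,pickle
from h import *
e=np.load("est.npz");rack=e["rack"]+[.001,-.002,0]
d=pickle.load(open("d1.pkl","rb"))
hd=np.array([[x,y,z] for x in(.032,.072) for y in(.018,-.018) for z in(0,.036)]);tl=np.array([[-.085,y,z] for y in(.013,-.013) for z in(0,.028)])
def P(L,p):
    c,s=np.cos(p),np.sin(p);L=L-[-.04,0,.022] # droop p about grip: nose down
    L=np.c_[c*L[:,0]+s*L[:,2],L[:,1],-s*L[:,0]+c*L[:,2]]+[-.04,0,.022]
    return pose2(rack,L+[.025-.1178-.09,-.033,.0778])
out=[]
for n,(x,y) in(("side",(330,180)),("top",(350,235))):
    a=d[n];im=cv2.resize(a["frame"][y:y+75,x:x+100][:,:,::-1],(800,600),interpolation=cv2.INTER_CUBIC)
    for p,col in((0,(0,0,255)),(.12,(255,0,255))):
        for L in(hd,tl):
            u=(cv2.convexHull(((proj(a,P(L,p))-[x,y]+.5)*8).astype(np.int32)));cv2.polylines(im,[u],True,col,1)
    out.append(cv2.resize(im,(400,600) if 0 else (533,400))[:,:400])
cv2.imwrite("pics/ov2.png",np.hstack(out))
```

```text
(no output)
```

View pics/ov2.png

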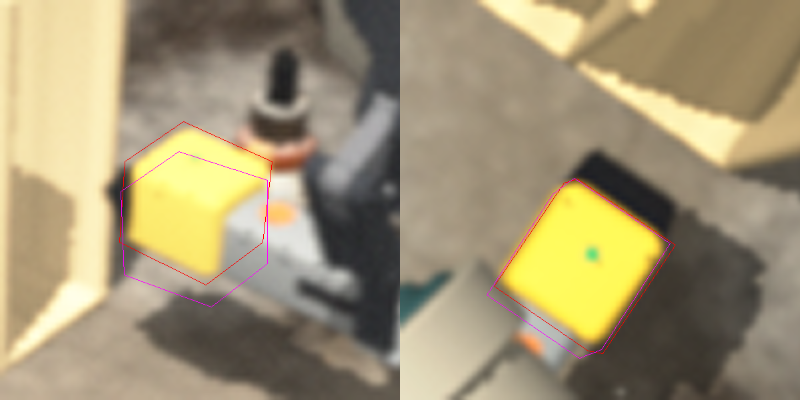

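The zero-droop outline (red) matches the yellow head in both views, so the reader is level and aligned to about 2 mm. I'll insert it and hold.

Run:
```python
import numpy as np,cv2
from h import *
from bench import *
rack=np.load("est.npz")["rack"]+[.001,-.002,0]
t=pose2(rack,[[.025-.1178-.04,-.033,.1538]])[0];dirx=np.array([np.cos(rack[2]),np.sin(rack[2]),0])
f0=read_state()["contact_force"]
for b in(.06,.04,.02,.01,0):
    move_l(t-b*dirx,feed=.06);f=read_state()["contact_force"]-f0;print(b,f.round(2))
    if np.linalg.norm(f)>6: print("CONTACT");break
dwell(1.2)
a=snapshot("top")
h=cv2.cvtColor(a["frame"],cv2.COLOR_RGB2HSV);m=cv2.inRange(h,(20,160,140),(35,255,255));k=m*0;k[180:330,340:470]=m[180:330,340:470]
n,lab,st,cen=cv2.connectedComponentsWithStats(k);i=1+np.argmax(st[1:,4]);r=cv2.minAreaRect(cv2.findNonZero((lab==i).astype(np.uint8)))
print(r,st[i],"expect",proj(a,pose2(rack,[[.025-.1178+.052,-.033,.1138]])))
dwell(1.2);print(read_state()["clock"],read_state()["tool_pos"]-t)
cv2.imwrite("pics/ins.png",cv2.resize(a["frame"][160:310,340:500],(800,750))[:600,:,::-1])
```

```text
0.06 [-0.39 -1.25  0.94]
0.04 [-0.24 -0.47 -0.22]
0.02 [1.11 0.56 1.25]
0.01 [ 1.22 -0.62  1.17]
0 [ 0.45 -0.21  0.92]
((421.7500305175781, 233.25), (16.970561981201172, 7.77817440032959), 45.0) [414 227  15  15 113] expect [[415.54140412 239.12517843]]
24.7333 [ 3.18842690e-06 -1.23254380e-05  1.23182381e-07]
```

View pics/ins.png

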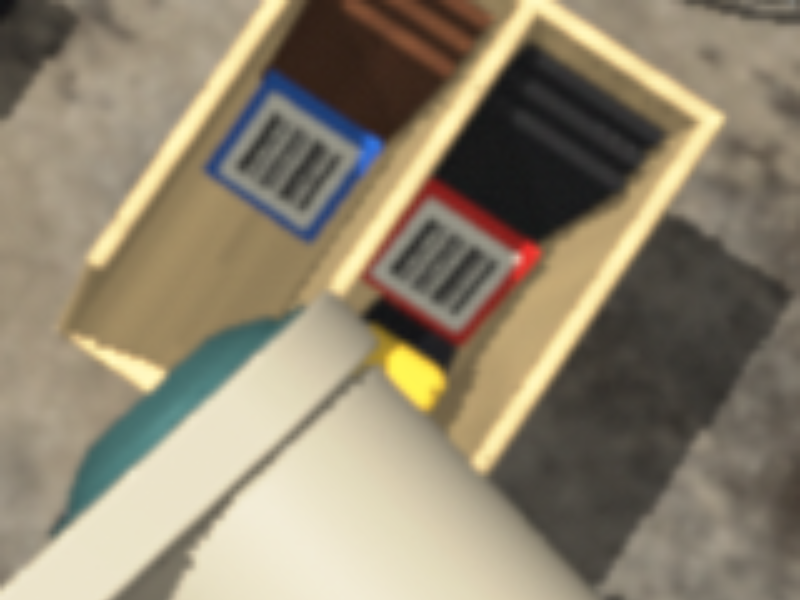

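The nose is centred in the red bay just ahead of the label, whose centre is at (453,262) in the crop. It was held more than 2 s with no contact. I'll withdraw and lay it back where it was.

Run:
```python
import numpy as np,cv2
from h import *
from bench import *
e=np.load("est.npz");mat=e["mat"];rack=e["rack"]+[.001,-.002,0]
t=pose2(rack,[[.025-.1178-.04,-.033,.1538]])[0];dirx=np.array([np.cos(rack[2]),np.sin(rack[2]),0])
move_l(t-.09*dirx,feed=.08);move_l(t-.09*dirx+[0,0,.09],feed=.12)
g=pose2(mat,[[-.037,0,.079]])[0];Q=q(mat[2])
reach(g+[0,0,.17],Q);move_l(g+[0,0,.006],feed=.12);f0=read_state()["contact_force"][2];z=.006
while z>-.003:
    z-=.001;move_l(g+[0,0,z],feed=.02);f=read_state()["contact_force"][2]-f0
    if abs(f)>4:break
print(z,f);move_gripper(.06);dwell(.3);move_l(g+[0,0,.12],feed=.15);reach([.30,-.42,.32],q(.2));dwell(.3)
a=snapshot("top");F=a["frame"];D=cv2.absdiff(F,np.load("m1.npy"))[205:325,150:360]
print(read_state()["clock"],D.max(2).mean(),(D.max(2)>40).sum())
h=cv2.cvtColor(F,cv2.COLOR_RGB2HSV);m=cv2.inRange(h,(20,140,120),(35,255,255));k=m*0;k[210:325,160:310]=m[210:325,160:310]
print(cv2.minAreaRect(cv2.findNonZero(k)),"before ((202,257),(24,20.9),18.4)")
hm=cv2.inRange(h,(0,0,110),(180,50,255));k=hm*0;k[235:300,190:285]=hm[235:300,190:285]
n,lab,st,cen=cv2.connectedComponentsWithStats(k)
hm0=cv2.inRange(cv2.cvtColor(np.load("m1.npy"),cv2.COLOR_RGB2HSV),(0,0,110),(180,50,255));k0=hm0*0;k0[235:300,190:285]=hm0[235:300,190:285]
for kk in(k0,k):
    n,lab,st,cen=cv2.connectedComponentsWithStats(kk);b=[i for i in range(1,n) if st[i,4]>150];print([(st[i].tolist(),cen[i].round(1).tolist()) for i in b])
```

```text
0.0 7.3796408256286306
34.425 1.7411904761904762 103
((202.4500274658203, 257.1500244140625), (23.71708106994629, 20.871028900146484), 18.434947967529297) before ((202,257),(24,20.9),18.4)
[([231, 235, 54, 18, 448], [263.9, 240.5]), ([212, 255, 64, 31, 830], [244.6, 270.6]), ([190, 287, 38, 13, 219], [203.0, 294.7])]
[([231, 235, 54, 18, 448], [263.9, 240.5]), ([212, 255, 64, 32, 839], [244.9, 271.3]), ([190, 287, 38, 13, 209], [203.2, 294.8])]
```

The reader is back within a pixel of where it first lay, and the tin is unmoved.

```bash
python3 -c "
from bench import *
print(hand_in())"
```

```text
the job is handed in; nothing more can be done
None
```

The reader came out of the dock by its head and was laid on the mat, regrasped by its handle, held on the red label for over two seconds with no contact felt, and laid back flat on the mat; I handed the job in at about 34 s and no verdict was shown.

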